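Nudge a tap wall plate onto its locating pins

ROBOT

A 6-joint arm with a two-finger parallel gripper is mounted at the origin on the work surface. World frame = base frame: x ahead of the robot, y to its left, z up, the work surface at z = 0. Lengths are in mm, angles in rad, forces in N, time in s.
With the tool pointing down it reaches from about 275 to 825 mm from the base axis. Payload 5.2 kg.
Tool frame: the origin (TCP) lies midway between the tips of the shut fingers; the grasp point (between the pads) lies 19 mm behind it; z points along the fingers, x is the direction in which the jaws open and shut, and the axes are right-handed (so a half turn about z gives the same grasp; the last joint's range is limited). The gripper opens to 93 mm and grips with 3 to 60 N. Pads are 15 mm wide; open, the fingers measure 128 mm over their backs; the gripper's body (75 mm by 188 mm) begins 65 mm behind the grasp point.
Start: joints at [1.005, 0.259, 1.535, -0, 1.348, -0.203], TCP at [195.17, 514.212, 218.653] pointing down, gripper open.
Joint ranges: [-3.14, 3.14], [-0.91, 2.08], [0.19, 2.58], [-1.22, 4.36], [0.22, 2.71], [-3.12, 3.12]. Speed limits (rad/s): [2.57, 2.57, 3.14, 3.14, 3.14, 3.14].

INTERFACE

Orientations are given as a unit quaternion [w, x, y, z].
In Python, from rig import ctrl gives the robot as it stands.
- The arm moves only by the shell command python3 -m handwheel 'ROWS' [FORCE]. ROWS is a JSON object of lists of equal length, an entry for each row: "delta_pos": the shift along the tool's x, y, z in units of 0.5 m (1.0 is 0.5 m), a list of three; "angular": the turn, a rotation vector about the tool's x, y, z in units of pi rad (1.0 is pi rad), a list of three; "grip": the gripper command: -1 is shut, 1 is fully open, values between are in proportion. A call has 1 to 12 rows; each row is the pose to reach, as a shift and turn from the pose measured when the call began, along the tool's axes at that moment, turning the shorter way round; what a row does not reach only later rows make up. A row lasts 1/12 s, in which the tool goes at most 41.7 mm and 7.16 degrees, less where a joint would pass 70% of its speed; a pose out of reach is approached as far as the arm can. A call with a number of a shift or a turn outside -1 to 1 is refused whole. A call with a gripper value outside its range is refused whole. The fingers move at their own pace and stop on an object; FORCE is the grip in N (left out, the last holds). Time passes only in rows, so rows that repeat a pose let the fingers close. It gives the time, the measured TCP pose, the force and the opening at its end, in the units of the state.
- ctrl.get_state(): the state, without advancing time (a new reading comes with each control period).
- ctrl.capture(name): name is "side" or "top"; returns the picture (400x640x3 uint8, blue, green, red); there is no depth.
- ctrl.camera_params(name): a dict with "fovy" (degrees; the focal length in pixels is half the picture's height over the tangent of half this angle, whatever the lens; pixels are square), "cx", "cy" (the principal point, pixels), "world_from_camera" (4x4, takes a point from camera to world coordinates). Camera axes: x right, y down, z forward; pixel columns grow to the right and rows downward; lengths in mm; the calibration is good to about 2 mm. A picture is of the moment at which its call begins. camera_params takes no time and is no camera call.
- ctrl.finish_job(): hands the job in, once; it reports no verdict.
The state is a dict: "time_s": time; "q": joint angles; "joint_velocities": joint speeds; "joint_efforts": joint torques, N m; "position": TCP position; "eef_rot": TCP orientation; "contact_force": force on the tool from outside, world axes, zero at the start; "wrist_torque": the same for the moment, N m; "gripper_width": finger opening in mm.
Only numpy, scipy, OpenCV 4.12 (cv2) and the standard library are available. Lean on these libraries where they do the work, as an engineer would, in place of code of your own. Each camera call takes 0.05 s, during which the arm holds its last target. There are 200 camera calls.

TASK

Push the steel tap wall plate across the assembly fixture, back towards the fence and sideways, until its two holes drop over the two yellow pins and it lies flat and fully down in the nest, left hole on left pin. Only push it with the fingers: do not lift or carry it, and leave everything else on the counter and fixture where it is.

Things in the scene. Friction and masses are not known exactly. Their poses are not given: they have to be found in the camera images.
- fixture: Assembly fixture fixed to the counter: blue base, grey deck. Origin on the counter under the midpoint between the two pins; x points away from the robot to the fence, y along the fence, z up. Deck top 30 mm above the counter, x -105 to 115, y -150 to 150 mm
- nest (a point): Centre between the pins on the blue floor of the nest, a rectangular pocket in the deck, 6 mm deep (floor 24 mm above the counter), from fixture x -38 mm to the fence, y -84 to +84 mm
- fence (a point): Middle of the near face of the aluminium fence, at deck height, fixture x +36.2 mm: a bar along the nest's far side over the fixture's whole width, 14 mm thick, top 44 mm above the counter; behind it a ledge at deck height
- pin_left (a point): Top of the left yellow locating pin (fixture x 0, y +35 mm), level with the deck at 30 mm height. Pin 12 mm in diameter, 6 mm tall, its upper 3 mm tapering to a flat top of 6 mm diameter
- pin_right (a point): Top of the right yellow pin, alike, at fixture x 0, y -35 mm
- plate: Loose steel tap wall plate, 70 (its x) x 160 (its y) x 6 mm, about 0.45 kg, two holes of 15 mm; upturned lips 3 mm thick on the near and both short edges reach 14 mm above the underside. Origin at the centre of its underside, z up. Starts flat on the deck, askew, short of the nest, off to either side; slides over deck and pin tops and sinks 6 mm when both holes find the pins
- socket (a point): Top centre of the plate's brass outlet socket, 36 mm above the plate's underside: flange 36 mm in diameter up to 11 mm above the underside, tube 26 mm in diameter above it
- hole_left (a point): Centre of the plate's left hole at the underside, plate x 0, y +35 mm; belongs over the left pin
- hole_right (a point): Centre of the plate's right hole at the underside, plate x 0, y -35 mm; belongs over the right pin
- cap: Bystander, not to be disturbed: brass stop cap, 32 mm across, 34 mm tall, standing on the ledge behind the fence of the fixture; origin under its centre
- tape: Bystander, not to be disturbed: white ring-shaped tape spool, 54 mm across, 14 mm tall, lying on the ledge behind the fence; origin under its centre
- paste: Bystander, not to be disturbed: closed jar with green cap, 68 mm across, 70 mm tall, standing on the counter; origin under its centre
- wrench: Bystander, not to be disturbed: steel wrench lying on the counter
- driver: Bystander, not to be disturbed: screwdriver lying on the counter
- elbow: Bystander, not to be disturbed: grey plastic pipe elbow, about 80 mm tall, standing on the counter; origin under its upright leg
- valve: Bystander, not to be disturbed: brass ball valve with red lever, about 46 mm tall, lying on the counter; origin under its body
There are look-alikes about, which are no part of the job. Of the things shaped like the plate, the steel one is meant.

How it is judged:
By the outcome, as a careful person would: the job done as asked, in the order asked, and still so for the second after the job is handed in, with the robot touching nothing.
It also fails if it takes over 64 s, if anything falls off the work surface, if the arm or the gripper's body presses on something with over 40 N, if the wrist force passes 120 N, or if a joint passes its speed limit or range.

## Working session

There is one attempt and no reset: what is moved stays moved. The work goes in short steps, Python scripts to look and compute and a shell command to move; the robot and the scene stay as the last step left them, time stands still between calls to the robot, and variables do not carry over. Pictures are saved under pics/ and viewed, about 8 in all and at most 12, crops included, and the job is handed in when it is done.

```bash
mkdir -p pics; ls; python3 - <<'E'
from rig import ctrl
import cv2
s=ctrl.get_state();print(s)
for n in("top","side"):
    im=ctrl.capture(n);cv2.imwrite(f"pics/{n}0.png",im);print(n,ctrl.camera_params(n))
E
```

```text
pics
{'time_s': 0.0, 'q': array([ 1.00519230e+00,  2.59315508e-01,  1.53609348e+00,  2.25702866e-05,
        1.34802237e+00, -2.02832715e-01]), 'joint_velocities': array([-6.24820567e-04, -2.14879396e-04,  1.98207341e-04,  1.34778045e-03,
        4.82022589e-04, -1.63284068e-05]), 'joint_efforts': array([ 6.56431257e-04, -4.37312186e+01, -2.84007490e+01,  7.19195441e-02,
        4.18030797e-02, -1.38854521e-04]), 'position': array([194.85663355, 513.72537329, 217.82835418]), 'eef_rot': array([ 3.48882403e-04,  8.23064419e-01,  5.67947284e-01, -8.50656614e-04]), 'contact_force': array([ 1.0387258 , -0.0544342 ,  0.52530381]), 'wrist_torque': array([-0.0261869 , -0.02438508, -0.01092072]), 'gripper_width': 92.88374706173592}
top {'fovy': 53.66960361127777, 'cx': 320.23034211943303, 'cy': 194.99360920405388, 'world_from_camera': array([[-1.60152822e-02, -9.92265033e-01,  1.23100019e-01,
         3.03712537e+02],
       [-9.99804574e-01,  1.44652947e-02, -1.34747847e-02,
        -2.53012231e+01],
       [ 1.15898796e-02, -1.23291764e-01, -9.92302784e-01,
         1.31935804e+03],
       [ 0.00000000e+00,  0.00000000e+00,  0.00000000e+00,
         1.00000000e+00]])}
side {'fovy': 56.798876380848874, 'cx': 315.2262359497945, 'cy': 206.51337648310698, 'world_from_camera': array([[-9.87185138e-01, -1.09750372e-01,  1.15846275e-01,
         3.48384901e+02],
       [-1.59420004e-01,  7.10671095e-01, -6.85223946e-01,
         6.60773780e+02],
       [-7.12501636e-03, -6.94911110e-01, -7.19060348e-01,
         7.96873522e+02],
       [ 0.00000000e+00,  0.00000000e+00,  0.00000000e+00,
         1.00000000e+00]])}
```

View pics/top0.png

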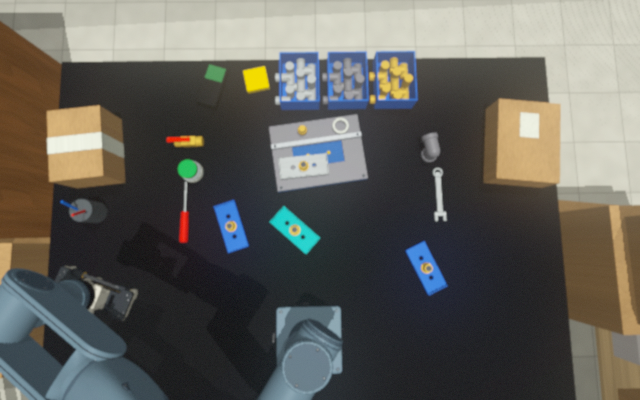

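View pics/side0.png

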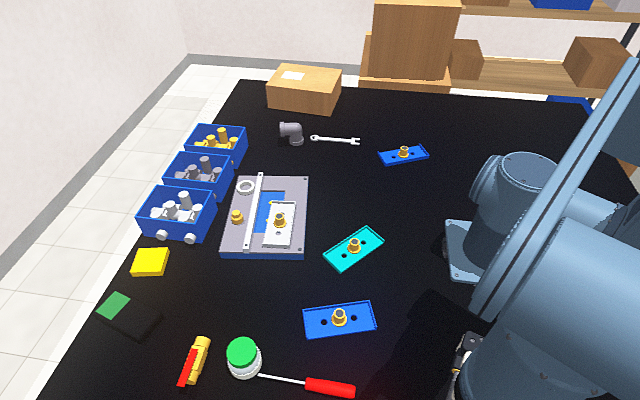

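The top view shows the fixture around (318,152) with the steel plate at (303,165), left of the nest. The coloured plates are decoys. In the side view the steel plate is at (279,222). I'll take closer crops next.

```bash
cat > h.py <<'E'
import numpy as np, cv2
from rig import ctrl
def cam(n):
    p=ctrl.camera_params(n);f=200/np.tan(np.radians(p["fovy"]/2));return f,p["cx"],p["cy"],np.array(p["world_from_camera"])
def ray(n,uv,z):
    f,cx,cy,T=cam(n);d=T[:3,:3]@np.array([(uv[0]-cx)/f,(uv[1]-cy)/f,1]);o=T[:3,3];return (o+d*(z-o[2])/d[2])[:2]
def proj(n,X):
    f,cx,cy,T=cam(n);c=T[:3,:3].T@(np.array(X,float)-T[:3,3]);return np.array([cx+f*c[0]/c[2],cy+f*c[1]/c[2]])
E
python3 - <<'E'
import cv2,numpy as np
a=cv2.imread("pics/top0.png")[105:200,260:375];b=cv2.imread("pics/side0.png")[165:265,212:317]
a=cv2.resize(a,None,fx=5,fy=5,interpolation=cv2.INTER_CUBIC)
b=cv2.resize(b,None,fx=5.7,fy=5.7,interpolation=cv2.INTER_CUBIC)
cv2.imwrite("pics/ca.png",a);cv2.imwrite("pics/cb.png",b)
E
```

```text
(no output)
```

View pics/ca.png

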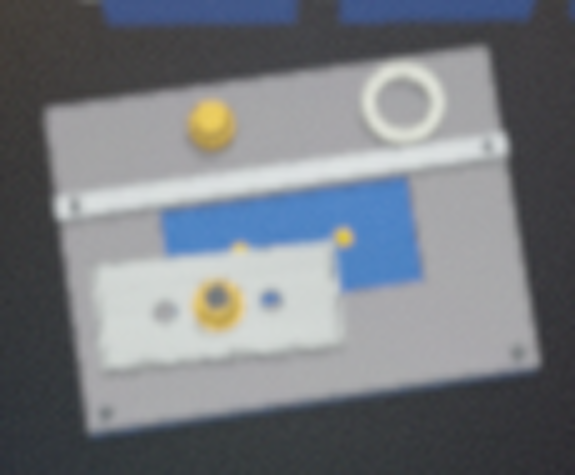

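View pics/cb.png

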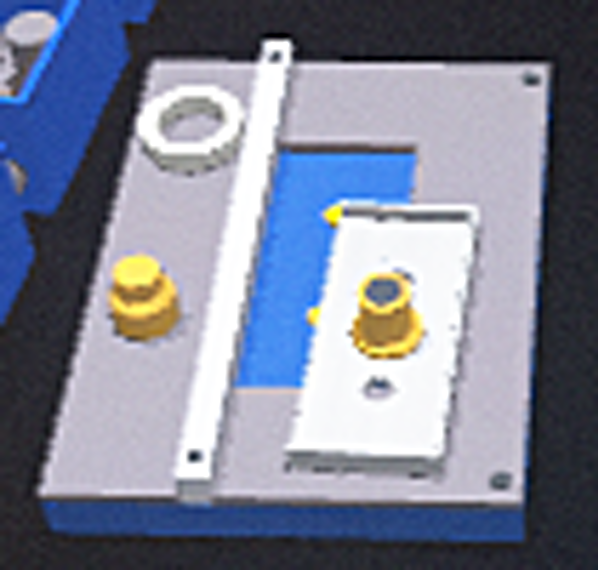

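The top crop shows the deck corners at (45,107), (488,45), (540,366) and (88,433). The plate holes are at (166,311) and (271,299), and the right pin is at (344,237). The side crop shows the same from the left, so I'll fit both poses.

```bash
cat >> h.py <<'E'
def full(U,s,off): return (np.array(U)+.5)/s-.5+np.array(off)
def rigid(L,W):
    L=np.array(L,float);W=np.array(W,float);l=L-L.mean(0);w=W-W.mean(0)
    th=np.arctan2((l[:,0]*w[:,1]-l[:,1]*w[:,0]).sum(),(l*w).sum());R=np.array([[np.cos(th),-np.sin(th)],[np.sin(th),np.cos(th)]])
    t=W.mean(0)-R@L.mean(0);return th,t,W-(L@R.T+t)
E
python3 - <<'E'
from h import *
C=dict(top=lambda U:full(U,5,(260,105)),side=lambda U:full(U,5.7,(212,165)))
fx={"top":[((115,150,30),(45,107)),((115,-150,30),(488,45)),((-105,-150,30),(540,364)),((-105,150,30),(88,430)),((0,-35,30),(344,237))],
"side":[((115,-150,30),(148,62)),((-105,-150,30),(551,65)),((-105,150,30),(523,502)),((115,150,30),(40,495)),((0,-35,30),(333,214)),((0,35,30),(317,316))]}
pl={"top":[((0,35,36),(166,311)),((0,-35,36),(271,299)),((35,80,33),(97,266)),((35,-80,33),(335,243)),((-35,-80,44),(341,345)),((-35,80,44),(103,370))],
"side":[((0,35,36),(378,386)),((0,-35,36),(403,274)),((-35,-80,44),(478,208)),((35,-80,44),(340,207)),((35,80,44),(288,455)),((-35,80,44),(443,463))]}
for nm,D in(("fix",fx),("plate",pl)):
    A=[],[]
    for n in D:
        L=[p[:2] for p,_ in D[n]];W=[ray(n,C[n](u),p[2]) for p,u in D[n]]
        th,t,r=rigid(L,W);print(nm,n,round(th,4),t.round(1),r.round(1).tolist());A[0].extend(L);A[1].extend(W)
    th,t,r=rigid(*A);print(nm,"both",round(th,4),t.round(1))
s=ctrl.get_state()
E
```

```text
fix top 0.1304 [604.3 -37.6] [[0.5, 0.5], [0.9, -0.7], [0.3, -0.6], [-0.5, 0.9], [-1.3, -0.1]]
fix side 0.1368 [600.  -34.6] [[0.6, 0.7], [-1.7, -0.5], [0.3, -2.0], [-0.3, -2.1], [0.5, 1.8], [0.7, 2.1]]
fix both 0.1338 [602.  -35.9]
plate top 0.0836 [560.9  11.2] [[-0.0, 0.1], [1.2, 0.5], [0.4, -2.0], [0.5, -0.6], [-0.5, 2.9], [-1.6, -0.9]]
plate side 0.097 [556.3  13.5] [[1.7, -2.4], [-0.8, -5.1], [0.1, 0.1], [-0.5, 3.2], [0.0, 1.9], [-0.6, 2.3]]
plate both 0.0903 [558.6  12.4]
```

```bash
cat >> h.py <<'E'
from scipy.spatial.transform import Rotation as Ro
FT,FO=0.1338,np.array([602.,-35.9])
def f2w(x,y): c,s=np.cos(FT),np.sin(FT);return FO+np.array([c*x-s*y,s*x+c*y])
def w2f(p): c,s=np.cos(FT),np.sin(FT);d=np.array(p)[:2]-FO;return np.array([c*d[0]+s*d[1],-s*d[0]+c*d[1]])
def go(fx,fy,z,yawf):
    "yawf: jaw axis angle in fixture frame, tool down"
    s=ctrl.get_state();q=s["eef_rot"];R=Ro.from_quat([q[1],q[2],q[3],q[0]])
    a=yawf+FT;Rt=Ro.from_matrix(np.array([[np.cos(a),np.sin(a),0],[np.sin(a),-np.cos(a),0],[0,0,-1]]))
    d=R.inv().apply(np.r_[f2w(fx,fy),z]-s["position"])/500;r=(R.inv()*Rt).as_rotvec()/np.pi
    print("t",round(s["time_s"],2),"now f",w2f(s["position"]).round(1),"z",s["position"][2].round(1),"F",s["contact_force"].round(1),"-> d",d.round(4).tolist(),"ang",r.round(4).tolist())
E
python3 -c "
from h import *
go(-94,53.7,130,np.pi/2)"
```

```text
t 0.1 now f [-330.2  599.1] z 217.9 F [-0.2 -0.1  0.7] -> d [-0.7337, 0.935, 0.1766] ang [-0.0002, 0.0005, -0.1581]
```

```bash
python3 -m handwheel '{"delta_pos":[[-0.37,0.47,0],[-0.7337,0.935,0],[-0.7337,0.935,0],[-0.7337,0.935,0],[-0.7337,0.935,0],[-0.7337,0.935,0],[-0.7337,0.935,0],[-0.7337,0.935,0],[-0.7337,0.935,0],[-0.7337,0.935,0],[-0.7337,0.935,0],[-0.7337,0.935,0]],"angular":[[0,0,-0.03],[0,0,-0.06],[0,0,-0.1],[0,0,-0.158],[0,0,-0.158],[0,0,-0.158],[0,0,-0.158],[0,0,-0.158],[0,0,-0.158],[0,0,-0.158],[0,0,-0.158],[0,0,-0.158]],"grip":[1,1,1,1,1,1,1,1,1,1,1,1]}'; python3 -c "
from h import *
go(-94,53.7,70,np.pi/2)"
```

```text
time_s: 1.1
position: [448.0, 93.1, 218.3]
eef_rot: [-0.0, 0.658, 0.753, -0.001]
contact_force: [0.6, 0.8, 0.4]
gripper_width: 93.0
t 1.1 now f [-135.5  148.4] z 218.3 F [0.6 0.8 0.4] -> d [-0.189, 0.0834, 0.2966] ang [-0.0004, 0.0003, -0.0001]
```

```bash
python3 -m handwheel '{"delta_pos":[[-0.189,0.0834,0],[-0.189,0.0834,0],[-0.189,0.0834,0.15],[-0.189,0.0834,0.29],[-0.189,0.0834,0.29],[-0.189,0.0834,0.29],[-0.189,0.0834,0.29],[-0.189,0.0834,0.29],[-0.189,0.0834,0.29],[-0.189,0.0834,0.29]],"angular":[[0,0,0],[0,0,0],[0,0,0],[0,0,0],[0,0,0],[0,0,0],[0,0,0],[0,0,0],[0,0,0],[0,0,0]],"grip":[1,1,1,1,1,1,1,1,1,1]}'; python3 - <<'E'
from h import *
go(-94,53.7,35,np.pi/2)
a=ctrl.capture("top")[105:200,260:375];b=ctrl.capture("side")[165:265,212:317]
cv2.imwrite("pics/c1.png",np.hstack([cv2.resize(a,(440,364)),cv2.resize(b,(382,364))])[:, :800])
E
```

```text
time_s: 1.93
position: [503.3, 4.7, 75.4]
eef_rot: [0.002, 0.658, 0.753, 0.0]
contact_force: [-0.6, 0.4, 0.3]
gripper_width: 92.8
t 1.93 now f [-92.4  53.4] z 75.4 F [-0.6  0.4  0.3] -> d [0.0008, -0.0035, 0.0809] ang [0.0008, 0.0008, 0.0]
```

View pics/c1.png

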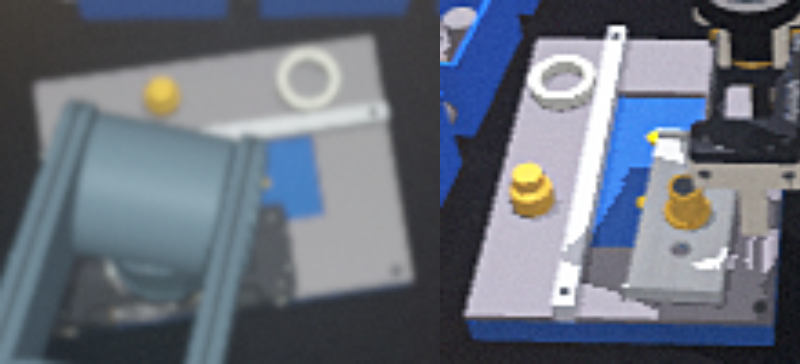

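The gripper is clear on the near side of the plate. Next I descend and push towards the fence.

```bash
python3 -m handwheel '{"delta_pos":[[0,-0.0035,0.03],[0,-0.0035,0.06],[0,-0.0035,0.08],[0,-0.0035,0.08],[0,-0.0035,0.08],[0,-0.0035,0.08]],"angular":[[0,0,0],[0,0,0],[0,0,0],[0,0,0],[0,0,0],[0,0,0]],"grip":[1,1,1,1,1,1]}'; python3 -c "
from h import *
go(-60,53.7,35,np.pi/2)"
```

```text
time_s: 2.53
position: [502.1, 4.4, 36.1]
eef_rot: [0.002, 0.658, 0.753, 0.0]
contact_force: [0.4, 0.3, 0.7]
gripper_width: 93.1
t 2.53 now f [-93.7  53.3] z 36.1 F [0.4 0.3 0.7] -> d [0.0009, 0.0673, 0.0024] ang [0.0011, 0.0009, 0.0001]
```

```bash
python3 -m handwheel '{"delta_pos":[[0,0.006,0.002],[0,0.012,0.002],[0,0.018,0.002],[0,0.024,0.002],[0,0.03,0.002],[0,0.036,0.002],[0,0.042,0.002],[0,0.048,0.002],[0,0.054,0.002],[0,0.06,0.002],[0,0.0673,0.002],[0,0.0673,0.002]],"angular":[[0,0,0],[0,0,0],[0,0,0],[0,0,0],[0,0,0],[0,0,0],[0,0,0],[0,0,0],[0,0,0],[0,0,0],[0,0,0],[0,0,0]],"grip":[1,1,1,1,1,1,1,1,1,1,1,1]}'; python3 -c "
from h import *
go(-45,53.7,35,np.pi/2)"
```

```text
time_s: 3.53
position: [536.6, 9.0, 35.1]
eef_rot: [0.003, 0.658, 0.753, 0.001]
contact_force: [-0.6, 0.4, -0.9]
gripper_width: 93.2
t 3.53 now f [-58.8  53.2] z 35.1 F [-0.6  0.4 -0.9] -> d [0.0009, 0.0276, 0.0004] ang [0.0016, 0.0009, 0.0]
```

```bash
python3 -m handwheel '{"delta_pos":[[0,0.004,0],[0,0.008,0],[0,0.012,0],[0,0.016,0],[0,0.02,0],[0,0.024,0],[0,0.027,0],[0,0.027,0]],"angular":[[0,0,0],[0,0,0],[0,0,0],[0,0,0],[0,0,0],[0,0,0],[0,0,0],[0,0,0]],"grip":[1,1,1,1,1,1,1,1]}'; python3 - <<'E'
from h import *
go(-41,53.7,35,np.pi/2)
a=ctrl.capture("top")[105:200,260:375];b=ctrl.capture("side")[165:265,212:317]
cv2.imwrite("pics/c2.png",np.hstack([cv2.resize(a,(380,314),interpolation=2),cv2.resize(b,(420,400),interpolation=2)[:314]]))
E
```

```text
time_s: 4.2
position: [551.0, 10.8, 35.4]
eef_rot: [0.003, 0.658, 0.753, 0.001]
contact_force: [0.1, 0.1, 0.1]
gripper_width: 92.9
t 4.2 now f [-44.3  53.1] z 35.4 F [0.1 0.1 0.1] -> d [0.0013, 0.0067, 0.0008] ang [0.002, 0.001, 0.0]
```

View pics/c2.png

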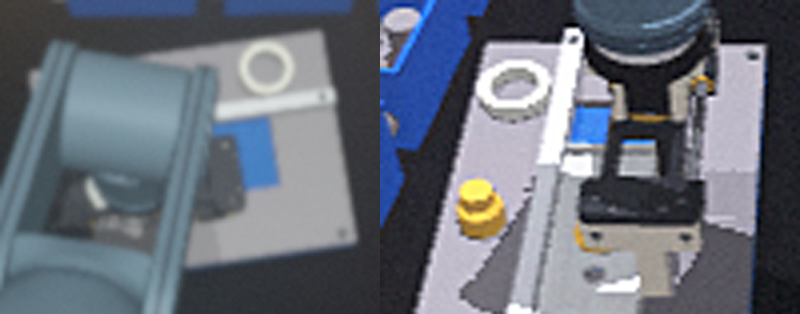

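The plate has moved and is nearly at the fence. I'll nudge it until the force rises.

```bash
python3 -m handwheel '{"delta_pos":[[0,0.002,0],[0,0.004,0],[0,0.006,0],[0,0.007,0],[0,0.007,0],[0,0.007,0]],"angular":[[0,0,0],[0,0,0],[0,0,0],[0,0,0],[0,0,0],[0,0,0]],"grip":[1,1,1,1,1,1]}'; python3 -c "
from h import *
go(-38,53.7,35,np.pi/2)"
```

```text
time_s: 4.8
position: [552.3, 11.0, 35.4]
eef_rot: [0.002, 0.658, 0.753, 0.0]
contact_force: [-7.4, -1.8, 3.8]
gripper_width: 93.0
t 4.8 now f [-43.   53.1] z 35.4 F [-7.4 -1.8  3.8] -> d [0.0012, 0.01, 0.0008] ang [0.0008, 0.0009, -0.0]
```

```bash
python3 -m handwheel '{"delta_pos":[[0,-0.02,0],[0,-0.04,0],[0,-0.04,0],[0,-0.04,-0.08],[0,-0.04,-0.17],[0,-0.04,-0.17],[0,-0.04,-0.17],[0,-0.04,-0.17]],"angular":[[0,0,0],[0,0,0],[0,0,0],[0,0,0],[0,0,0],[0,0,0],[0,0,0],[0,0,0]],"grip":[1,1,1,1,1,1,-0.46,-0.46]}'; python3 -c "
from h import *
go(-3,165,120,0)"
```

```text
time_s: 5.47
position: [532.6, 8.5, 120.6]
eef_rot: [0.003, 0.658, 0.753, 0.0]
contact_force: [-0.2, -0.3, 0.2]
gripper_width: 83.8
t 5.47 now f [-62.8  53.3] z 120.6 F [-0.2 -0.3  0.2] -> d [0.2234, 0.1196, 0.0009] ang [0.0019, -0.0002, 0.5]
```

```bash
python3 -m handwheel '{"delta_pos":[[0.2234,0.1196,0],[0.2234,0.1196,0],[0.2234,0.1196,0],[0.2234,0.1196,0],[0.2234,0.1196,0],[0.2234,0.1196,0],[0.2234,0.1196,0],[0.2234,0.1196,0],[0.2234,0.1196,0],[0.2234,0.1196,0],[0.2234,0.1196,0],[0.2234,0.1196,0]],"angular":[[0.002,0,0.499],[0.002,0,0.499],[0.002,0,0.499],[0.002,0,0.499],[0.002,0,0.499],[0.002,0,0.499],[0.002,0,0.499],[0.002,0,0.499],[0.002,0,0.499],[0.002,0,0.499],[0.002,0,0.499],[0.002,0,0.499]],"grip":[-0.46,-0.46,-0.46,-0.46,-0.46,-0.46,-0.46,-0.46,-0.46,-0.46,-0.46,-0.46]}'; python3 - <<'E'
from h import *
go(-3,165,60,0)
a=ctrl.capture("top")[105:200,260:375];b=ctrl.capture("side")[165:265,212:317]
cv2.imwrite("pics/c3.png",np.hstack([cv2.resize(a,(380,314),interpolation=2),cv2.resize(b,(420,400),interpolation=2)[:314]]))
E
```

```text
time_s: 6.47
position: [575.8, 127.2, 118.0]
eef_rot: [-0.0, 0.994, 0.113, -0.002]
contact_force: [0.2, 0.2, 0.3]
gripper_width: 25.0
t 6.47 now f [ -4.2 165.2] z 118.0 F [0.2 0.2 0.3] -> d [0.0028, 0.0008, 0.116] ang [-0.0003, 0.0012, 0.0297]
```

View pics/c3.png

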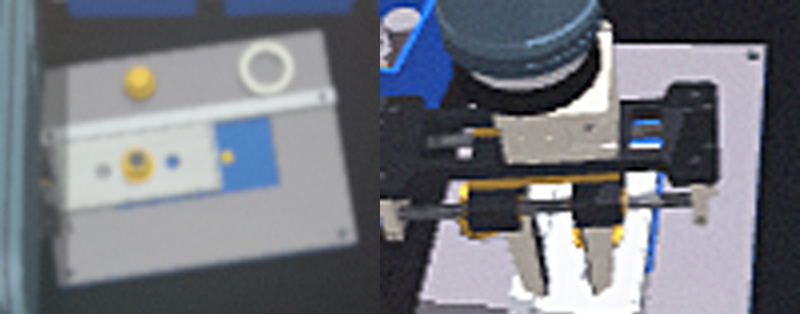

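The plate lies flush along the fence with its right hole at (172,161). The right pin is at (228,157), about 54 mm away sideways. Next I lower at the left end.

```bash
python3 -m handwheel '{"delta_pos":[[0.0028,0.001,0.02],[0.0028,0.001,0.06],[0.0028,0.001,0.1],[0.0028,0.001,0.13],[0.0028,0.001,0.15],[0.0028,0.001,0.164],[0.0028,0.001,0.164],[0.0028,0.001,0.164],[0.0028,0.001,0.164]],"angular":[[0,0,0.03],[0,0,0.03],[0,0,0.03],[0,0,0.03],[0,0,0.03],[0,0,0.03],[0,0,0.03],[0,0,0.03],[0,0,0.03]],"grip":[-0.46,-0.46,-0.46,-0.46,-0.46,-0.46,-0.46,-0.46,-0.46]}'; python3 -c "
from h import *
go(-3,130,35.5,0)"
```

```text
time_s: 7.32
position: [577.8, 127.1, 37.0]
eef_rot: [-0.0, 0.998, 0.069, -0.001]
contact_force: [1.1, -0.4, 0.1]
gripper_width: 25.3
t 7.32 now f [ -2.3 164.8] z 37.0 F [ 1.1 -0.4  0.1] -> d [-0.0018, 0.0696, 0.0029] ang [-0.0002, 0.0006, 0.0015]
```

```bash
python3 -m handwheel '{"delta_pos":[[-0.001,0.008,0.003],[-0.001,0.016,0.003],[-0.001,0.024,0.003],[-0.001,0.032,0.003],[-0.001,0.04,0.003],[-0.001,0.048,0.003],[-0.001,0.056,0.003],[-0.001,0.064,0.003],[-0.001,0.072,0.003],[-0.001,0.08,0.003],[-0.001,0.088,0.003],[-0.001,0.09,0.003]],"angular":[[0,0,0],[0,0,0],[0,0,0],[0,0,0],[0,0,0],[0,0,0],[0,0,0],[0,0,0],[0,0,0],[0,0,0],[0,0,0],[0,0,0]],"grip":[-0.46,-0.46,-0.46,-0.46,-0.46,-0.46,-0.46,-0.46,-0.46,-0.46,-0.46,-0.46]}'; python3 -c "
from h import *
go(-3,97,35.5,0)"
```

```text
time_s: 8.32
position: [583.6, 82.0, 35.5]
eef_rot: [-0.0, 0.998, 0.069, -0.001]
contact_force: [-0.6, 5.4, 3.2]
gripper_width: 25.0
t 8.32 now f [ -2.5 119.3] z 35.5 F [-0.6  5.4  3.2] -> d [-0.0011, 0.0445, 0.0001] ang [-0.0002, 0.0006, 0.0013]
```

```bash
python3 -m handwheel '{"delta_pos":[[-0.001,0.006,0],[-0.001,0.012,0],[-0.001,0.018,0],[-0.001,0.024,0],[-0.001,0.03,0],[-0.001,0.036,0],[-0.001,0.042,0],[-0.001,0.046,0],[-0.001,0.046,0]],"angular":[[0,0,0],[0,0,0],[0,0,0],[0,0,0],[0,0,0],[0,0,0],[0,0,0],[0,0,0],[0,0,0]],"grip":[-0.46,-0.46,-0.46,-0.46,-0.46,-0.46,-0.46,-0.46,-0.46]}'; python3 - <<'E'
from h import *
go(-3,92,35.5,0)
a=ctrl.capture("top")[105:200,260:375];b=ctrl.capture("side")[165:265,212:317]
cv2.imwrite("pics/c4.png",np.hstack([cv2.resize(a,(380,314),interpolation=2),cv2.resize(b,(420,400),interpolation=2)[:314]]))
E
```

```text
time_s: 9.07
position: [586.4, 58.4, 35.5]
eef_rot: [-0.0, 0.998, 0.069, -0.001]
contact_force: [-0.9, 1.3, 1.2]
gripper_width: 25.1
t 9.07 now f [-2.9 95.6] z 35.5 F [-0.9  1.3  1.2] -> d [-0.0002, 0.0071, -0.0] ang [-0.0001, 0.0006, 0.0013]
```

View pics/c4.png

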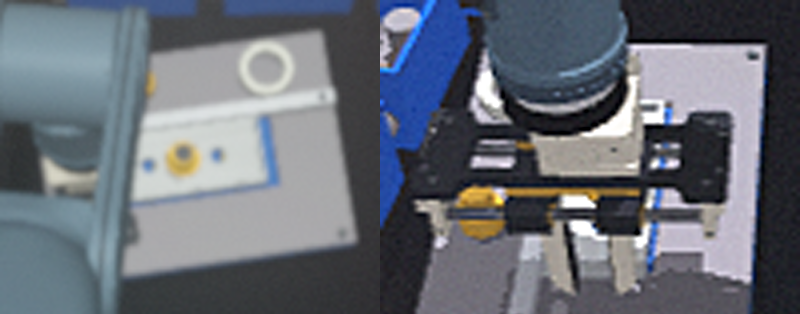

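The right hole is at about (217,155), roughly 8–11 mm short of the pin. I'll continue slowly, watching the force.

```bash
python3 -m handwheel '{"delta_pos":[[0,0.003,0],[0,0.006,0],[0,0.009,0],[0,0.012,0],[0,0.012,0],[0,0.012,0]],"angular":[[0,0,0],[0,0,0],[0,0,0],[0,0,0],[0,0,0],[0,0,0]],"grip":[-0.46,-0.46,-0.46,-0.46,-0.46,-0.46]}';  python3 -m handwheel '{"delta_pos":[[0,0.002,0],[0,0.004,0],[0,0.004,0],[0,0.004,0]],"angular":[[0,0,0],[0,0,0],[0,0,0],[0,0,0]],"grip":[-0.46,-0.46,-0.46,-0.46]}'; python3 -c "
from h import *
go(-3,87,35.5,0)"
```

```text
time_s: 9.67
position: [587.4, 51.6, 35.3]
eef_rot: [0.001, 0.998, 0.069, -0.001]
contact_force: [-0.3, -0.0, 0.8]
gripper_width: 24.9
time_s: 10.0
position: [587.8, 49.4, 35.3]
eef_rot: [0.001, 0.998, 0.069, -0.001]
contact_force: [0.2, 0.3, 0.0]
gripper_width: 25.0
t 10.0 now f [-2.7 86.4] z 35.3 F [0.2 0.3 0. ] -> d [-0.0006, -0.0011, -0.0005] ang [0.0005, 0.0006, 0.0013]
```

```bash
python3 -m handwheel '{"delta_pos":[[0,0.002,0],[0,0.004,0],[0,0.004,0],[0,0.004,0]],"angular":[[0,0,0],[0,0,0],[0,0,0],[0,0,0]],"grip":[-0.46,-0.46,-0.46,-0.46]}'; python3 - <<'E'
from h import *
go(-3,87,35.5,0)
a=ctrl.capture("top")[105:200,260:375];b=ctrl.capture("side")[165:265,212:317]
cv2.imwrite("pics/c5.png",np.hstack([cv2.resize(a,(380,314),interpolation=2),cv2.resize(b,(420,400),interpolation=2)[:314]]))
E
```

```text
time_s: 10.33
position: [587.8, 47.8, 35.3]
eef_rot: [0.001, 0.998, 0.069, -0.001]
contact_force: [-1.1, 4.1, 0.9]
gripper_width: 25.4
t 10.33 now f [-2.9 84.9] z 35.3 F [-1.1  4.1  0.9] -> d [-0.0003, -0.0042, -0.0005] ang [0.0003, 0.0006, 0.0013]
```

View pics/c5.png

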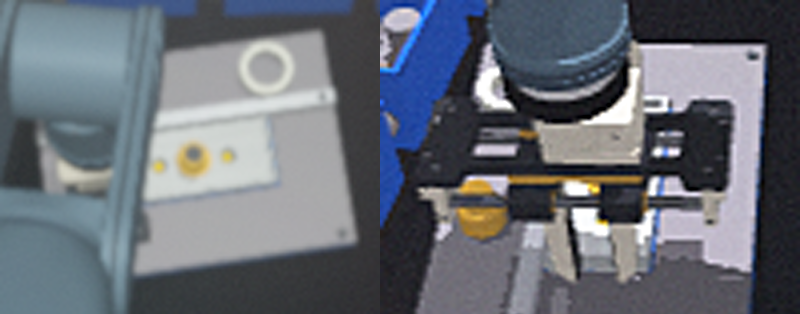

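Yellow pins show in both holes, at (158,166) and (228,156). I'll back off and get a clear look.

```bash
python3 -m handwheel '{"delta_pos":[[0,-0.02,0],[0,-0.05,0],[0,-0.08,0],[0,-0.08,-0.04],[0,-0.1,-0.12],[0,-0.18,-0.2],[0,-0.26,-0.28],[0,-0.34,-0.3],[0,-0.4,-0.3],[0,-0.4,-0.3],[0,-0.4,-0.3],[0,-0.4,-0.3]],"angular":[[0,0,0],[0,0,0],[0,0,0],[0,0,0],[0,0,0],[0,0,0],[0,0,0],[0,0,0],[0,0,0],[0,0,0],[0,0,0],[0,0,0]],"grip":[-0.46,-0.46,-0.46,-0.46,-0.46,-0.46,-0.46,-0.46,-0.46,-0.46,-0.46,-0.46]}'; python3 - <<'E'
from h import *
A=ctrl.capture("top");B=ctrl.capture("side");cv2.imwrite("pics/top6.png",A);cv2.imwrite("pics/side6.png",B)
cv2.imwrite("pics/c6.png",np.hstack([cv2.resize(A[105:200,260:375],(380,314),interpolation=2),cv2.resize(B[165:265,212:317],(420,400),interpolation=2)[:314]]))
E
```

```text
time_s: 11.43
position: [560.3, 246.4, 184.6]
eef_rot: [0.001, 0.998, 0.07, -0.001]
contact_force: [-0.1, -0.0, 0.0]
gripper_width: 25.3
```

View pics/c6.png

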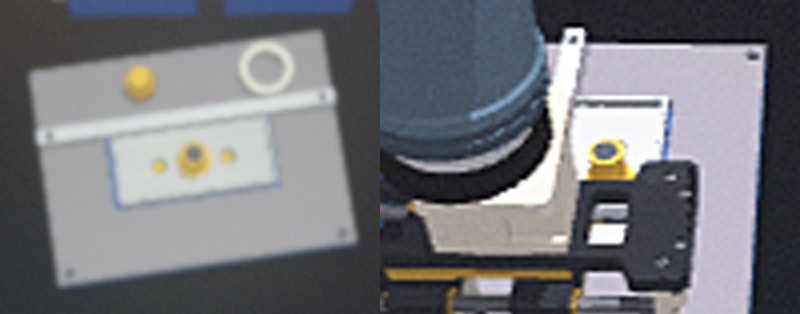

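From the top, the plate is in the nest with the pins centred in both holes. I'll move the arm aside to check the height from the side.

```bash
python3 -m handwheel '{"delta_pos":[[-0.08,0,0],[-0.16,0,0],[-0.24,0,0],[-0.32,0,0],[-0.4,0,0],[-0.4,0,0],[-0.4,0,0],[-0.4,0,0],[-0.4,0,0]],"angular":[[0,0,0],[0,0,0],[0,0,0],[0,0,0],[0,0,0],[0,0,0],[0,0,0],[0,0,0],[0,0,0]],"grip":[-0.46,-0.46,-0.46,-0.46,-0.46,-0.46,-0.46,-0.46,-0.46]}'; python3 - <<'E'
from h import *
A=ctrl.capture("top");B=ctrl.capture("side");cv2.imwrite("pics/top7.png",A);cv2.imwrite("pics/side7.png",B)
cv2.imwrite("pics/c7.png",cv2.resize(B[165:265,212:317],None,fx=5.7,fy=5.7,interpolation=2))
for nm,h in(("top",A),("side",B)):   # change of bystander regions
    o=cv2.imread(f"pics/{nm}0.png")
    d=cv2.absdiff(h,o).max(2)
    for k,b in(dict(cap=(296,124,308,134),tape=(330,116,350,134),jar=(176,158,206,184),elbow=(418,130,442,162),wrench=(428,166,450,222),valve=(164,132,206,150)) if nm=="top" else dict(cap=(228,208,246,226),tape=(234,177,256,197))).items():
        x0,y0,x1,y1=b;print(nm,k,d[y0:y1,x0:x1].mean().round(1))
# where the seated / unseated socket top and right lip corners would show
for dz in(24,30):
    print(dz,[((proj("side",[*f2w(x,y),dz+h])-np.array([212,165])+.5)*5.7-.5).round(0).tolist() for x,y,h in((0,0,36),(-35,-80,14),(-35,80,14),(35,80,14))])
E
```

```text
time_s: 12.28
position: [364.0, 216.9, 184.8]
eef_rot: [0.001, 0.998, 0.068, -0.001]
contact_force: [0.7, -0.7, 0.1]
gripper_width: 25.0
top cap 1.5
top tape 1.2
top jar 2.8
top elbow 2.1
top wrench 2.1
top valve 2.9
side cap 4.3
side tape 3.2
24 [[318.0, 217.0], [406.0, 139.0], [377.0, 371.0], [229.0, 369.0]]
30 [[317.0, 208.0], [406.0, 130.0], [376.0, 363.0], [228.0, 361.0]]
```

View pics/c7.png

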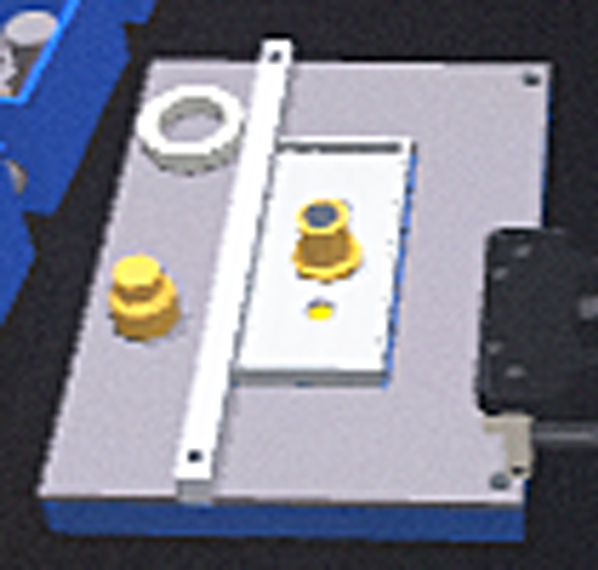

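The side view shows the socket top at (322,214) and the near lip corners at (412,139) and (388,374). These fit the fully seated predictions (rows 217, 139 and 371) better than the unseated ones (208, 130 and 363). The bystanders are unchanged.

```bash
python3 -c "
from rig import ctrl
print(ctrl.finish_job())"
```

```text
the job is handed in; nothing more can be done
None
```

The steel plate is in the nest, left hole on left pin, and I handed the job in with the robot clear of everything at about 12.4 s.

**What I did:** I pushed the near lip with both fingers, jaws open, until the plate lay square against the fence. I then pushed the left lip sideways with two fingers until the holes dropped over the pins. The highest force I read was under 10 N, but I only read it at the end of each move.

**Last checks:**
- **Position:** The top view shows yellow pins centred in both holes and the plate inside the pocket.
- **Height:** In the side view, the socket top and near lip corners match the fully down height to within about 2 mm. They sit 3 to 11 enlarged pixels from the raised height, where the full 6 mm drop is about 9.
- **Bystanders:** The cap, tape, jar, elbow, wrench and valve regions looked the same before and after. I did not compare the driver that way.

No check failed. The fixture position from the two cameras differed by about 4–5 mm, so I relied on contact with the fence and pins rather than the measured position alone.

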